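Hold the scraps caddy open, then ease its lid shut

ROBOT

A 6-joint arm with a two-finger parallel gripper is mounted at the origin on a cart in front of the work surface, level with it; the furniture and walls round the work are solid. World frame = base frame: x ahead of the robot, y to its left, z up, the work surface at z = 0. Lengths are in mm, angles in degrees, forces in N, time in s.
With the tool pointing down it reaches from about 350 to 850 mm from the base axis. Payload 8.1 kg.
Tool frame: the origin (TCP) lies midway between the tips of the shut fingers; the grasp point (between the pads) lies 19 mm behind it; z points along the fingers, y is the line along which they close (so a half turn about z gives the same grasp; the last joint's range is limited). The gripper opens to 85 mm and grips with 20 to 120 N. Pads are 22 mm wide; open, the fingers measure 114 mm over their backs; the gripper's body (76 mm by 85 mm) begins 54 mm behind the grasp point. The pads swing forward as they close: fully open they stand 13 mm farther back than shut.
Start: joints at [68.732, 7.471, 85.268, -0, 87.261, -4.893], TCP at [169.133, 575.673, 231.292] pointing down, gripper open.
Joint ranges: [-169.43, 169.43], [-51.17, 129.36], [1.28, 143.12], [-76.62, 256.62], [0, 156.53], [-152.29, 152.29]. Speed limits (degrees/s): [136.94, 136.94, 159.86, 180, 180, 180].

INTERFACE

Orientations are given as [roll, pitch, yaw] about the fixed x, y, z axes, in that order (R = Rz(yaw) Ry(pitch) Rx(roll)).
In Python, from bench import sense, snapshot, order, finder gives the robot as it stands.
- The arm moves only by the tool send_rows, never from a script. Its argument "steps" is a list of rows, each a list of 2 entries, a list of its own where there are three numbers: the shift along the world's x, y, z in units of 30 mm (1.0 is 30 mm), then the turn, a rotation vector about the world's x, y, z in rad. In form: [[[dx, dy, dz], [wx, wy, wz]], ...]. A call has 1 to 10 rows; each row is the pose to reach, as a shift and turn from the pose commanded when the call began; what a row does not reach only later rows make up. A row lasts 1/8 s, in which the tool goes at most 62.5 mm and 10.7 degrees, less where a joint would pass 70% of its speed; a pose out of reach is approached as far as the arm can. A call with a gripper value outside its range is refused whole. "fingers" is the closure, from 0 (fully open) to 1 (shut), set as the call begins (left out, the last holds). The fingers move at their own pace and stop on an object; "squeeze" is the grip in N (left out, the last holds). Time passes only in rows, so rows that repeat a pose let the fingers close. It gives the time, the measured TCP pose, the force, the opening and the grip force at its end, in the units of the state.
- sense(): the state, without advancing time (a new reading comes with each control period).
- snapshot(name): name is "scene" or "top" or "wrist"; returns a dict with "img" (420x560x3 uint8, red, green, blue), "K" (3x3 intrinsics, pixels), "k1" (the pictures are not rectified: a ray, as slopes to the right and down, at radius r is drawn at 1 + k1 r^2 times it, then the intrinsics apply), "pose" (4x4, takes a point from camera to world coordinates). Camera axes: x right, y up, looking along -z (the intrinsics and any distortion apply to the point x, -y, -z); pixel columns grow to the right and rows downward; lengths in mm; the calibration is good to about 2 mm. A picture is of the moment at which its call begins. There is no depth.
- order.hand_in(): hands the job in; it is judged then, once.
Trained networks look in the newest picture that a camera, given by its name, has taken for a name from the list of things; names that differ only in an ending like _2 or _b are one class to them, and where a whole thing is asked for, a point or a joint stands for the part that bears it (a point fixed in the world has none). Each returns a list of dicts, best first, with "confidence" (0 to 1); they miss things now and then, are a little off and sometimes report something else, mostly with a low value. They report only what shows in the picture. A call takes as long as a camera call.
- finder.find_in(label, camera): "box" ([left, top, width, height] as shares, 0 to 1, of the picture: columns of its width, rows of its height, round what is visible of it).
- finder.trace(label, camera): "mask" (420x560 bool, what is visible of it) and "box" ([left, top, width, height] as shares, 0 to 1, of the picture: columns of its width, rows of its height, round what is visible of it).
- finder.pinpoint(label, camera): "at" ([column, row] as shares, 0 to 1, of the picture: columns of its width, rows of its height: a listed point, or the origin of a listed thing).
The state is a dict: "time": time; "joint_pos": joint angles; "qd": joint speeds; "joint_efforts": joint torques, N m; "tool_pos": TCP position; "tcp_rot": TCP orientation; "ft_force": force on the tool from outside, world axes, zero at the start; "wrist_torque": the same for the moment, N m; "finger_gap": finger opening in mm; "grip_force": force on a finger pad.
Only numpy, scipy, OpenCV 4.12 (cv2) and the standard library are available. Lean on these libraries where they do the work, as an engineer would, in place of code of your own. Each camera call takes 0.05 s, during which the arm holds its last target. There are 200 camera calls.

TASK

I am bringing over the vegetable peelings: with your fingertips press the lever of the green-lidded caddy all the way down and keep its lid wide open for three seconds, then let the lever come up slowly, over a second or two, so that the lid eases shut without slamming, and move clear. Work the lid only through its lever and do not touch the lid itself; leave the blue caddy shut, and do not grasp, lift or shift anything else on the worktop.

Things in the scene. Friction and masses are not known exactly. Their poses are not given: they have to be found in the camera images.
- green_caddy: countertop caddy with a green lid, for food scraps: an upright white box fixed to the worktop, 130 deep (its x) x 135 wide (its y) x 145 mm high, with the closed lid 155 mm high. Origin: centre of its underside; its -x side is the front, where the lever sticks out; z up. It may stand turned up to 0.35 rad
- green_lid_edge (a point): middle of the front edge of the green lid's top. The lid is a green panel 142 x 145 x 9 mm, hinged along its rear edge (axis 71 mm behind the caddy's origin, 150 mm above the worktop); it swings up and backward, never forward of the caddy's front
- green_pad (a point): green ribbed press pad at the end of the green caddy's front lever, 34 (x) x 38 (y) x 10 mm thick. The point: centre of its top face, 148 mm in front of the caddy's origin and 120 mm above the worktop when the lever is up. It leans 0.2 rad, front edge high, when up, and as much the other way when fully pressed
- green_lever (a joint): lever of the green caddy, rad: 0 up (at rest), 0.42 fully pressed, at its stop. The pad moves on an arc of 74 mm radius about the pivot behind it: about 31 mm straight down in all (to 89 mm above the worktop). It takes about 5 to 8 N to start, less further down, and comes up by itself when let go
- green_lid (a joint): lid of the green caddy, rad: 0 closed, about 1.26 wide open. Linked to the lever: lid angle = 3 x lever angle, so 10 mm of the pad is about 0.4 rad of lid. It has no damper: let go, it slams shut
- blue_caddy: countertop caddy with a blue lid, for coffee pods: an upright white box fixed to the worktop, 130 deep (its x) x 135 wide (its y) x 145 mm high, with the closed lid 155 mm high. Origin: centre of its underside; its -x side is the front, where the lever sticks out; z up. It may stand turned up to 0.35 rad
- blue_lid_edge (a point): middle of the front edge of the blue lid's top. The lid is a blue panel 142 x 145 x 9 mm, hinged along its rear edge (axis 71 mm behind the caddy's origin, 150 mm above the worktop); it swings up and backward, never forward of the caddy's front
- blue_pad (a point): blue ribbed press pad at the end of the blue caddy's front lever, 34 (x) x 38 (y) x 10 mm thick. The point: centre of its top face, 148 mm in front of the caddy's origin and 120 mm above the worktop when the lever is up. It leans 0.2 rad, front edge high, when up, and as much the other way when fully pressed
- blue_lever (a joint): lever of the blue caddy, rad: 0 up (at rest), 0.42 fully pressed, at its stop. The pad moves on an arc of 74 mm radius about the pivot behind it: about 31 mm straight down in all (to 89 mm above the worktop). It takes about 5 to 8 N to start, less further down, and comes up by itself when let go
- blue_lid (a joint): lid of the blue caddy, rad: 0 closed, about 1.26 wide open. Linked to the lever: lid angle = 3 x lever angle, so 10 mm of the pad is about 0.4 rad of lid. It has no damper: let go, it slams shut
- garlic: white garlic bulb, 55 mm, loose on the worktop in front, between the two levers; origin at its underside
- tea_mug: cream mug, 78 mm across, 101 mm high, loose, left of the caddies; origin at its underside
- salt_shaker: salt shaker, 44 mm across, 90 mm high, loose, left of the caddies; origin at its underside
- tomato: red tomato, 65 mm, loose on the chopping board at the left; origin at its underside
- carrot: carrot, 170 mm long, loose on the chopping board at the left; origin at its underside
- lemon: lemon, 75 mm long, loose at the far left; origin at its underside

How it is judged (in metres and radians):
On the way, in this order (a step that is already met when the one before it is completed fails the run):
1. a fingertip on the green lever holds the green lid wide open (over 1.0 rad) for 2.5 s (value of joint green_lid above 1 rad and contact force between the fingers and green_lever above 0.3 N), for 2.5 s.
2. the green lid is shut again (value of joint green_lid below 0.06 rad), for 0.2 s.
At the end, for the whole second after the job is handed in: both lids are shut (within 0.06 rad) and at rest, the green lever is up, and every loose thing is within 30 mm of where it stood (value of joint each of green_lid, blue_lid below 0.06 rad and value of joint green_lever below 0.02 rad and velocity of joint green_lid below 0.1 rad/s and distance of each of garlic, tea_mug, salt_shaker, tomato, carrot, lemon from where it was at the start of the episode below 0.03 m); the robot touches nothing.
It fails at once if the green lid falls or slams (closing faster than 3.5 rad/s) (velocity of joint green_lid below -3.5 rad/s).
It fails at once if the robot touches the green lid itself (contact force between any of the fingers, the arm and green_lid above 1 N).
It fails at once if the blue caddy is opened (value of joint blue_lid above 0.2 rad).
It fails at once if a loose thing is shifted by more than 30 mm or lifted (distance of any of garlic, tea_mug, salt_shaker, tomato, carrot, lemon from where it was at the start of the episode above 0.03 m).
It also fails if it takes over 40 s, if anything falls off the work surface, if the arm or the gripper's body presses on something with over 40 N, if the wrist force passes 120 N, or if a joint passes its speed limit or range.

## Working session

There is one attempt and no reset: what is moved stays moved. The work goes in short steps, Python scripts to look and compute and a tool call to move; the robot and the scene stay as the last step left them, time stands still between calls to the robot, and variables do not carry over. Pictures are saved under pics/ and viewed, at most 10 in all, crops included, and the job is handed in when it is done.

Besides the shell and the picture viewer there is one more tool, called after "Request:" as name([rows], argument=value, ...), one row to a line, values as JSON. send_rows: Moves the arm, as the interface text tells. Its arguments: {"type":"object","properties":{"steps":{"type":"array"},"fingers":{"type":"number"},"squeeze":{"type":"number"}},"required":["steps"]}

```bash
mkdir -p pics; cat > h.py <<'E'
import numpy as np, cv2
from bench import sense, snapshot, order, finder
def ray(s,px):
    K=np.array(s["K"],float);P=np.array(s["pose"],float);k=s["k1"]
    d=np.array([(px[0]-K[0,2])/K[0,0],(px[1]-K[1,2])/K[1,1]])
    u=d.copy()
    for _ in range(30): u=d/(1+k*(u@u))
    v=P[:3,:3]@np.array([u[0],-u[1],-1.]); return P[:3,3],v/np.linalg.norm(v)
def atz(s,px,z):
    o,v=ray(s,px); return o+v*(z-o[2])/v[2]
def tri(rs):
    A=np.zeros((3,3));b=np.zeros(3)
    for o,v in rs:
        M=np.eye(3)-np.outer(v,v);A+=M;b+=M@o
    p=np.linalg.solve(A,b); return p,[np.linalg.norm((np.eye(3)-np.outer(v,v))@(p-o)) for o,v in rs]
E
python3 - <<'E'
from h import *
print(sense())
S={}
for c in ("scene","top"):
    s=S[c]=snapshot(c); cv2.imwrite(f"pics/{c}.png",s["img"][:,:,::-1])
    for l in ("green_pad","green_lid_edge","blue_pad","blue_lid_edge","garlic","green_caddy"):
        z=dict(green_pad=120,blue_pad=120,green_lid_edge=154.5,blue_lid_edge=154.5).get(l,0)
        for r in finder.pinpoint(l,c)[:2]:
            p=np.array(r["at"])*[560,420]; print(c,l,round(r["confidence"],2),p.round(1),atz(s,p,z).round(1))
E
```

```text
{'time': 0.0, 'joint_pos': array([ 6.87328913e+01,  7.51307363e+00,  8.53308765e+01, -6.35026208e-05,
        8.72630224e+01, -4.89333469e+00]), 'qd': array([ 2.74696196e-02,  1.48129763e-01,  5.59038415e-05,  5.99512221e-02,
        6.74657635e-02, -1.10827692e-02]), 'joint_efforts': array([ 1.97143869e-03, -5.69393027e+01, -5.00563002e+01,  1.06788079e-04,
        1.45804236e-02,  2.41421492e-05]), 'tool_pos': array([168.9164315 , 575.14023579, 230.2503535 ]), 'tcp_rot': array([-1.79893412e+02, -9.06166075e-03,  1.63626221e+02]), 'ft_force': array([ 1.10348393,  0.69049777, -0.17786554]), 'wrist_torque': array([0.03174503, 0.03153427, 0.02512826]), 'grip_force': 0.0, 'finger_gap': 85.36990556385008}
scene green_pad 0.69 [427.8 290.2] [ 508.4 -412.1  120. ]
scene green_lid_edge 0.81 [430.8 259.3] [ 584.6 -389.   154.5]
scene blue_pad 0.54 [299.  244.9] [485.2 -42.8 120. ]
scene blue_lid_edge 0.79 [309.5 222.7] [547.6 -42.3 154.5]
scene garlic 0.69 [334.7 303. ] [ 438.6 -187.3    0. ]
scene garlic 0.54 [256.  242.9] [528.7 127.3   0. ]
scene green_caddy 0.96 [418.7 278.2] [ 646.2 -369.8    0. ]
top green_pad 0.7 [428.7 224.1] [ 507.9 -394.8  120. ]
top green_lid_edge 0.6 [431.2 201.2] [ 582.5 -393.9  154.5]
top blue_pad 0.58 [326.1 234.2] [477.5 -45.3 120. ]
top blue_lid_edge 0.87 [321.  209.2] [559.6 -26.6 154.5]
top garlic 0.67 [362.6 244.6] [ 440.6 -191.4    0. ]
top green_caddy 0.89 [409.  188.3] [ 648.8 -371.4    0. ]
top green_caddy 0.21 [272.2 246.5] [437.1 142.7   0. ]
```

View pics/scene.png

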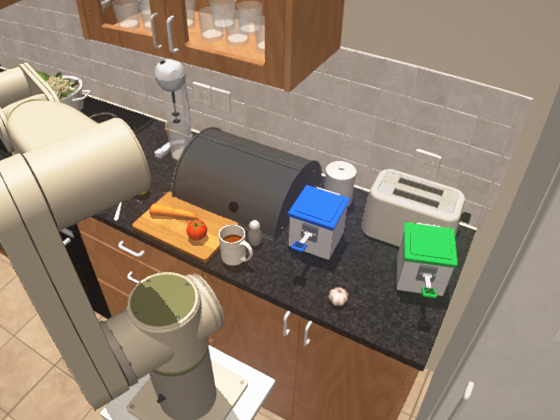

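View pics/top.png

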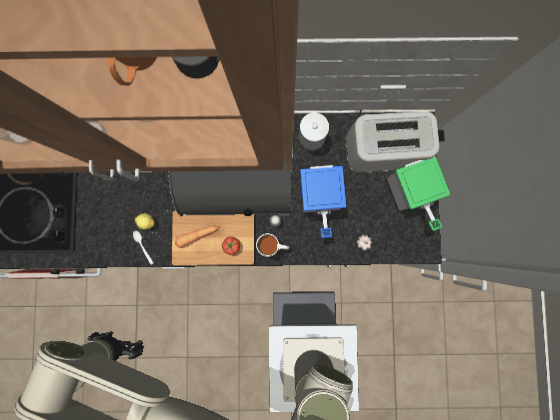

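The scene view shows the green lid at (430,243) with its pad at (429,292). In the top view the lid is at (423,184) and the pad at (435,225), close to the tall cabinet wall near column 442. I'll refine with colour segmentation.

```bash
python3 - <<'E'
from h import *
R={}
for c in ("scene","top"):
    s=snapshot(c); h=cv2.cvtColor(s["img"],cv2.COLOR_RGB2HSV)
    m=cv2.inRange(h,(50,120,60),(75,255,255))
    n,l,st,ce=cv2.connectedComponentsWithStats(m)
    for i in range(1,n):
        if st[i,4]>25:
            pts=np.argwhere(l==i)[:,::-1].astype(np.float32)
            q=cv2.boxPoints(cv2.minAreaRect(pts)); 
            print(c,st[i],ce[i].round(1)); z=154.5 if st[i,4]>600 else 120
            print(' centroid',atz(s,ce[i],z).round(1))
            R[c,z]=ray(s,ce[i])
            hull=cv2.convexHull(pts); ap=cv2.approxPolyDP(hull,0.06*cv2.arcLength(hull,True),True)[:,0]
            print(' poly',[(p.tolist(),atz(s,p,z).round(0).tolist()) for p in ap])
    print(c,'campos',np.array(s["pose"])[:3,3].round(0))
    if c=="top":
        for px in [(441,225),(441,262),(440,190)]: print('wall?',px,atz(s,px,0).round(0))
for z in (120,154.5):
    try: p,e=tri([R["scene",z],R["top",z]]); print('tri',z,p.round(1),np.round(e,1))
    except Exception as e: print(e)
s=snapshot("top"); im=s["img"][150:275,380:500,::-1]; cv2.imwrite("pics/c.png",cv2.resize(im,None,fx=4.5,fy=4.5,interpolation=2))
E
```

```text
scene [ 404  222   54   45 1984] [429.7 244.7]
 centroid [ 636.2 -370.4  154.5]
 poly [([457.0, 264.0], [604.0, -457.0, 154.0]), ([405.0, 260.0], [547.0, -328.0, 154.0]), ([405.0, 222.0], [689.0, -280.0, 154.0]), ([453.0, 229.0], [732.0, -413.0, 154.0])]
scene [422 287  15  11 108] [428.5 292.8]
 centroid [ 501.1 -416.3  120. ]
 poly [([436.0, 296.0], [500.0, -437.0, 120.0]), ([423.0, 296.0], [484.0, -407.0, 120.0]), ([422.0, 288.0], [508.0, -396.0, 120.0]), ([435.0, 289.0], [522.0, -428.0, 120.0])]
scene campos [-378. -445. 1117.]
top [ 396  156   54   54 1728] [422.8 182.6]
 centroid [ 645.2 -368.8  154.5]
 poly [([449.0, 194.0], [606.0, -454.0, 154.0]), ([411.0, 209.0], [557.0, -326.0, 154.0]), ([396.0, 170.0], [689.0, -281.0, 154.0]), ([435.0, 156.0], [735.0, -414.0, 154.0])]
top [429 219  13  12  56] [434.6 224.7]
 centroid [ 505.7 -414.7  120. ]
 poly [([441.0, 226.0], [501.0, -436.0, 120.0]), ([432.0, 230.0], [488.0, -405.0, 120.0]), ([429.0, 222.0], [515.0, -396.0, 120.0]), ([438.0, 219.0], [525.0, -427.0, 120.0])]
top campos [ 446.   83. 1415.]
wall? (441, 225) [ 510. -485.    0.]
wall? (441, 262) [ 374. -478.    0.]
wall? (440, 190) [ 641. -487.    0.]
tri 120 [ 505.8 -416.4  114.8] [0.3 0.3]
tri 154.5 [ 646.  -370.7  146.1] [1.2 1.2]
```

View pics/c.png

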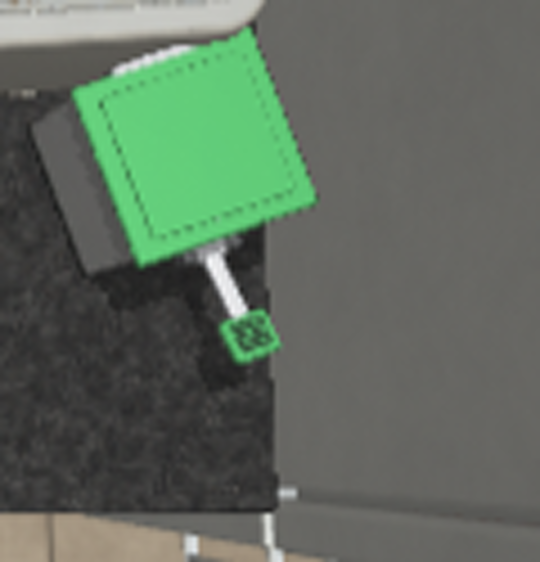

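The tall cabinet side is at about y=-485. The pad is at about (506,-416), and the caddy is turned about 18°. I'll shut the fingers and swing over high.

Request:
send_rows([
  [[1.37, -1.03, 0.8], [0, 0, -0.127]],
  [[2.87, -2.37, 1.47], [0, 0, -0.254]],
  [[4.37, -3.7, 1.97], [0, 0, -0.381]],
  [[5.8, -5.13, 2.3], [0, 0, -0.508]],
  [[7.13, -6.7, 2.3], [0, 0, -0.635]],
  [[8.37, -8.27, 2.3], [0, 0, -0.762]],
  [[9.43, -10, 2.3], [0, 0, -0.889]],
  [[10.37, -11.8, 2.3], [0, 0, -1.016]],
  [[11.1, -13.67, 2.3], [0, 0, -1.143]],
  [[11.67, -15.6, 2.3], [0, 0, -1.27]],
], fingers=1, squeeze=20)

```text
time: 2.1
tool_pos: [519.8, 105.7, 300.4]
tcp_rot: [180.0, -0.0, 90.6]
ft_force: [0.2, -0.2, -0.5]
finger_gap: 0.1
grip_force: 0.0
```

Request:
send_rows([
  [[0, -1.7, 0], [0, 0, -0.127]],
  [[0, -3.4, 0], [0, 0, -0.254]],
  [[0, -5.1, 0], [0, 0, -0.381]],
  [[0, -6.8, 0], [0, 0, -0.508]],
  [[-0.1, -8.5, 0], [0, 0, -0.635]],
  [[-0.3, -10.2, 0], [0, 0, -0.762]],
  [[-0.5, -11.9, -0.2], [0, 0, -0.889]],
  [[-0.6, -13.6, -0.5], [0, 0, -1.016]],
  [[-0.7, -15.3, -0.9], [0, 0, -1.143]],
  [[-0.8, -16.9, -1.3], [0, 0, -1.265]],
])

```text
time: 3.35
tool_pos: [495.0, -401.1, 261.1]
tcp_rot: [180.0, -0.0, 18.1]
ft_force: [0.4, 0.2, 0.2]
finger_gap: -0.1
grip_force: 0.0
```

```bash
python3 - <<'E'
from h import *
s=snapshot("wrist"); cv2.imwrite("pics/w1.png",s["img"][:,:,::-1])
st=sense(); print(st["tool_pos"],st["tcp_rot"],st["ft_force"])
h=cv2.cvtColor(s["img"],cv2.COLOR_RGB2HSV); m=cv2.inRange(h,(50,120,60),(75,255,255))
n,l,q,ce=cv2.connectedComponentsWithStats(m)
for i in range(1,n):
    if q[i,4]>100: print(q[i],ce[i].round(1),atz(s,ce[i],120).round(1))
for r in finder.pinpoint("green_pad","wrist")[:2]:
    p=np.array(r["at"])*[560,420]; print(r["confidence"],p,atz(s,p,120))
E
```

```text
[ 492.59560576 -405.93727334  257.91663514] [-1.79994888e+02  1.79015549e-01  1.75757785e+01] [-5.2011788   0.44863207 -2.83256135]
[  204     0   207    94 18102] [307.   45.1] [ 615.7 -384.9  120. ]
[ 282  163   44   39 1351] [303.3 182.3] [ 508.2 -419.5  120. ]
0.56 [301.112 181.398] [ 508.44132622 -417.42177645  120.        ]
```

View pics/w1.png

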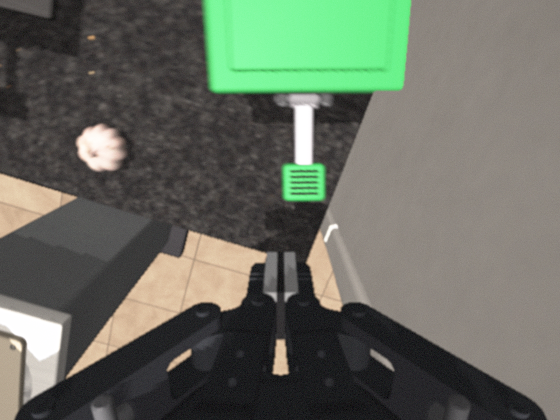

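The wrist view shows the pad at (303,182), centred ahead of the fingertips, with the garlic well off to the left and the wall to the right. I'll lean the tool slightly away from the lid and descend to just above the pad.

Request:
send_rows([
  [[0.2, -0.2, -0.6], [0.02, -0.06, 0]],
  [[0.4, -0.4, -1.4], [0.04, -0.12, 0]],
  [[0.46, -0.5, -2.2], [0.055, -0.165, 0]],
  [[0.46, -0.5, -2.9], [0.055, -0.165, 0]],
  [[0.46, -0.5, -3.4], [0.055, -0.165, 0]],
  [[0.46, -0.5, -3.7], [0.055, -0.165, 0]],
  [[0.46, -0.5, -3.8], [0.055, -0.165, 0]],
  [[0.46, -0.5, -3.8], [0.055, -0.165, 0]],
  [[0.46, -0.5, -3.8], [0.055, -0.165, 0]],
])

```text
time: 4.58
tool_pos: [509.5, -414.7, 148.3]
tcp_rot: [179.9, -10.0, 18.4]
ft_force: [0.1, -0.4, -0.1]
finger_gap: -0.0
grip_force: 0.0
```

```bash
python3 - <<'E'
from h import *
s=snapshot("wrist"); w=s["img"][:,:,::-1]
t=snapshot("scene"); c=cv2.resize(t["img"][200:320,370:490,::-1],(420,420),interpolation=2)
cv2.imwrite("pics/w2.png",cv2.resize(np.hstack([w,c]),None,fx=.8,fy=.8))
st=sense(); print(st["time"],st["tool_pos"],st["tcp_rot"],st["ft_force"])
h=cv2.cvtColor(s["img"],cv2.COLOR_RGB2HSV); m=cv2.inRange(h,(50,120,60),(75,255,255))
n,l,q,ce=cv2.connectedComponentsWithStats(m)
for i in range(1,n):
    if q[i,4]>100: print(q[i],ce[i].round(1),atz(s,ce[i],120).round(1))
print(np.array(s["pose"])[:3,3])
E
```

```text
4.675 [ 509.34582772 -414.61076192  148.08449255] [179.9479378   -9.98957431  18.39385273] [-0.02113374  0.10843195  0.62726175]
[  119     0   327   115 36239] [281.6  55.6] [ 612.9 -381.8  120. ]
[ 251  225   66   56 1571] [287.6 243.9] [ 515.7 -417.9  120. ]
[ 562.63759381 -397.48536093  303.00514023]
```

View pics/w2.png

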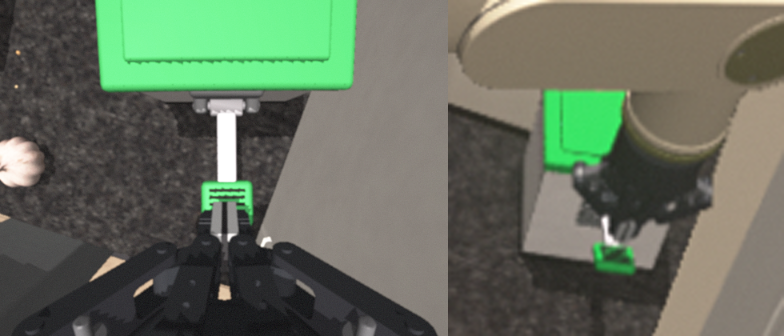

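The fingertips are lined up over the pad in the wrist view (pad about (285,244), fingers centred on it), and the lid is clear. Next I press down.

Request:
send_rows([
  [[0, 0, -0.4], [0, 0, 0]],
  [[0, 0, -0.75], [0, 0, 0]],
  [[0, 0, -0.95], [0, 0, 0]],
  [[0, 0, -1.1], [0, 0, 0]],
  [[0, 0, -1.25], [0, 0, 0]],
  [[0, 0, -1.4], [0, 0, 0]],
  [[0, 0, -1.55], [0, 0, 0]],
  [[0, 0, -1.7], [0, 0, 0]],
  [[0, 0, -1.83], [0, 0, 0]],
  [[0, 0, -1.93], [0, 0, 0]],
])

```text
time: 5.92
tool_pos: [509.4, -414.7, 90.0]
tcp_rot: [180.0, -10.0, 18.4]
ft_force: [-8.2, 2.8, 18.4]
finger_gap: 0.2
grip_force: 9.9
```

```bash
python3 - <<'E'
from h import *
t=snapshot("scene"); cv2.imwrite("pics/s3.png",cv2.resize(t["img"][180:320,350:490,::-1],(560,560),interpolation=2))
st=sense(); print(st["time"],st["tool_pos"],st["tcp_rot"],st["ft_force"])
E
```

```text
5.975 [ 509.3478648  -414.61688862   90.28638852] [179.96716937  -9.99766868  18.39396111] [-7.27411906  1.68181442 14.32354468]
```

View pics/s3.png

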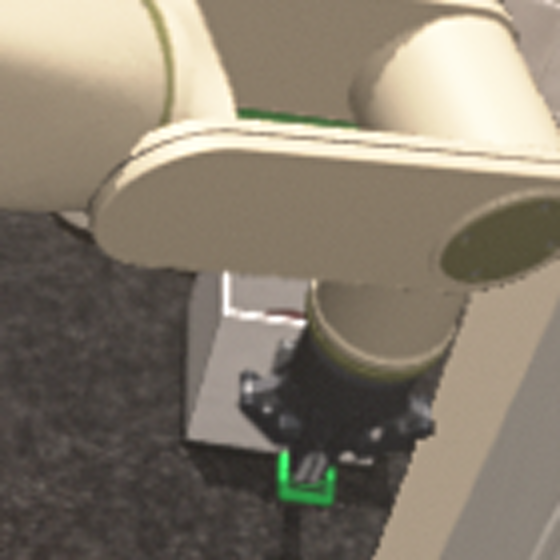

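The scene view shows the lid up (green edge at (290,118)), the caddy interior exposed and the tips on the pad (306,475). The force of about 15 N at z≈90 says the lever is at its stop, so I hold here.

Request:
send_rows([
  [[0, 0, 0], [0, 0, 0]],
  [[0, 0, 0], [0, 0, 0]],
  [[0, 0, 0], [0, 0, 0]],
  [[0, 0, 0], [0, 0, 0]],
  [[0, 0, 0], [0, 0, 0]],
  [[0, 0, 0], [0, 0, 0]],
  [[0, 0, 0], [0, 0, 0]],
  [[0, 0, 0], [0, 0, 0]],
  [[0, 0, 0], [0, 0, 0]],
  [[0, 0, 0], [0, 0, 0]],
])

```text
time: 7.22
tool_pos: [509.3, -414.6, 90.5]
tcp_rot: [180.0, -10.0, 18.4]
ft_force: [-6.8, 1.0, 10.4]
finger_gap: -0.1
grip_force: 5.6
```

Request:
send_rows([
  [[0, 0, 0], [0, 0, 0]],
  [[0, 0, 0], [0, 0, 0]],
  [[0, 0, 0], [0, 0, 0]],
  [[0, 0, 0], [0, 0, 0]],
  [[0, 0, 0], [0, 0, 0]],
  [[0, 0, 0], [0, 0, 0]],
  [[0, 0, 0], [0, 0, 0]],
  [[0, 0, 0], [0, 0, 0]],
  [[0, 0, 0], [0, 0, 0]],
  [[0, 0, 0], [0, 0, 0]],
])

```text
time: 8.48
tool_pos: [509.3, -414.6, 90.5]
tcp_rot: [180.0, -10.0, 18.4]
ft_force: [-7.0, 1.0, 10.5]
finger_gap: -0.1
grip_force: 5.6
```

Request:
send_rows([
  [[0, 0, 0], [0, 0, 0]],
  [[0, 0, 0], [0, 0, 0]],
  [[0, 0, 0], [0, 0, 0]],
  [[0, 0, 0], [0, 0, 0]],
  [[0, 0, 0], [0, 0, 0]],
  [[0, 0, 0], [0, 0, 0]],
])

```text
time: 9.22
tool_pos: [509.3, -414.6, 90.5]
tcp_rot: [180.0, -10.0, 18.4]
ft_force: [-5.7, 0.5, 10.7]
finger_gap: 0.1
grip_force: 5.6
```

Held for over 3 s. I let it up slowly.

Request:
send_rows([
  [[0, 0, 0.05], [0, 0, 0]],
  [[0, 0, 0.11], [0, 0, 0]],
  [[0, 0, 0.18], [0, 0, 0]],
  [[0, 0, 0.25], [0, 0, 0]],
  [[0, 0, 0.32], [0, 0, 0]],
  [[0, 0, 0.39], [0, 0, 0]],
  [[0, 0, 0.46], [0, 0, 0]],
  [[0, 0, 0.53], [0, 0, 0]],
  [[0, 0, 0.6], [0, 0, 0]],
  [[0, 0, 0.67], [0, 0, 0]],
])

```text
time: 10.48
tool_pos: [509.4, -414.2, 109.8]
tcp_rot: [180.0, -10.0, 18.4]
ft_force: [-1.8, -1.3, 4.3]
finger_gap: 0.1
grip_force: 2.5
```

Request:
send_rows([
  [[0, 0, 0.07], [0, 0, 0]],
  [[0, 0, 0.14], [0, 0, 0]],
  [[0, 0, 0.21], [0, 0, 0]],
  [[0, 0, 0.28], [0, 0, 0]],
  [[0, 0, 0.35], [0, 0, 0]],
  [[0, 0, 0.42], [0, 0, 0]],
  [[0, 0, 0.49], [0, 0, 0]],
  [[0, 0, 0.56], [0, 0, 0]],
  [[0, 0, 0.63], [0, 0, 0]],
  [[0, 0, 0.7], [0, 0, 0]],
])

```text
time: 11.72
tool_pos: [508.6, -414.3, 130.1]
tcp_rot: [-179.9, -9.9, 18.4]
ft_force: [0.4, -0.0, -0.2]
finger_gap: -0.5
grip_force: 0.0
```

Request:
send_rows([
  [[0, 0, 0.2], [0, 0, 0]],
  [[0, 0, 0.6], [0, 0, 0]],
  [[-0.3, 0.1, 1.3], [0, 0, 0]],
  [[-0.8, 0.4, 2.3], [0, 0, 0]],
  [[-1.3, 0.8, 3.3], [0, 0, 0]],
  [[-1.8, 1.2, 4.3], [0, 0, 0]],
  [[-2.1, 1.8, 5], [0, 0, 0]],
  [[-2.3, 2.4, 5.4], [0, 0, 0]],
  [[-2.4, 2.6, 5.5], [0, 0, 0]],
  [[-2.4, 2.6, 5.5], [0, 0, 0]],
])

```text
time: 12.98
tool_pos: [437.1, -336.4, 295.9]
tcp_rot: [180.0, -10.0, 18.4]
ft_force: [0.8, 0.4, 0.6]
finger_gap: -0.0
grip_force: 0.0
```

```bash
python3 - <<'E'
from h import *
a=snapshot("top")["img"][:,:,::-1][130:290,150:510]; b=snapshot("wrist")["img"][:,:,::-1]
cv2.imwrite("pics/e.png",np.vstack([cv2.resize(a,(675,300),interpolation=2),cv2.resize(b,(675,300))]))
st=sense(); print(st["time"],st["tool_pos"],st["ft_force"],st["qd"].round(2))
E
```

```text
13.075 [ 436.95444243 -336.55363924  294.87188624] [-0.75416039 -0.25280072  0.29287791] [-0.13  0.64  0.09  0.    0.1   0.07]
```

View pics/e.png

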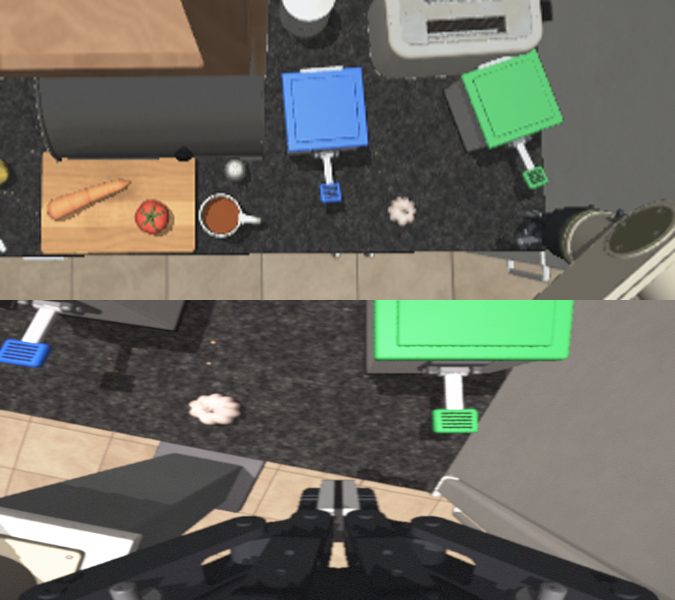

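Both lids are shut in the pictures (green at (513,98), blue at (325,110)), the green pad is up at (535,177), and the loose things look undisturbed. The gripper is clear, so I hand in.

```bash
python3 -c "
from bench import order; print(order.hand_in())"
```

```text
the job is handed in; nothing more can be done
None
```

I held the green lid wide open by its lever for over 3 s, eased it shut over about 2 s, moved the arm clear and handed the job in; the last pictures show both lids shut and nothing else visibly moved, but no verdict came back.

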